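# Unclamp the finished test piece and show its bore to the inspection camera

### The arm

A 6-joint arm with a two-finger parallel gripper is mounted at the origin on the work surface; the furniture and walls round the work are solid. World frame = base frame: x ahead of the robot, y to its left, z up, the work surface at z = 0. Lengths are in m, angles in rad, forces in N, time in s.
With the tool pointing down it reaches from about 0.35 to 0.85 m from the base axis. Payload 8.1 kg.
Tool frame: the origin (TCP) lies midway between the tips of the shut fingers; the grasp point (between the pads) lies 19 mm behind it; z points along the fingers, y is the line along which they close (so a half turn about z gives the same grasp; the last joint's range is limited). The gripper opens to 93 mm and grips with 3 to 60 N. Pads are 15 mm wide; open, the fingers measure 128 mm over their backs; the gripper's body (75 mm by 188 mm) begins 65 mm behind the grasp point.
Start: joints at [1.111, 0.13, 1.488, -0, 1.523, -0.085], TCP at [0.22, 0.558, 0.219] pointing down, gripper open.
Joint ranges: [-2.96, 2.96], [-0.89, 2.26], [0.02, 2.5], [-1.34, 4.48], [0, 2.73], [-2.66, 2.66]. Speed limits (rad/s): [2.39, 2.39, 2.79, 3.14, 3.14, 3.14].

### API

Orientations are given as [roll, pitch, yaw] about the fixed x, y, z axes, in that order (R = Rz(yaw) Ry(pitch) Rx(roll)).
In Python, from plant import arm, viewer gives the robot as it stands. Calls block until the motion is done:
- arm.goto(position, orientation): joint-space move of the TCP to a pose.
- arm.line_to(position, rotation=None, v=0.15): straight line of the TCP; rotation=None keeps the orientation; v is the mean speed in m/s.
- arm.movej(angles): joint-space move.
- arm.gripper_to(opening): opening from 0.0 (shut) to 1.0 (fully open); the grip force is fixed at half the most; returns when the fingers have stopped.
- arm.pause(seconds).
- arm.inverse_kinematics(position, orientation): joint angles nearest the present ones, or None.
- viewer.snapshot(name): name is "scene" or "top"; returns a dict with "pixels" (384x512x3 uint8, red, green, blue), "fov_y" (degrees; the focal length in pixels is half the picture's height over the tangent of half this angle, whatever the lens; pixels are square), "cx", "cy" (the principal point, pixels), "R" (3x3) and "t" (3): a world point X has camera coordinates R X + t. Camera axes: x right, y down, z forward; pixel columns grow to the right and rows downward; lengths in m; the calibration is good to about 2 mm. A picture is of the moment at which its call begins. There is no depth.
A pose or a line that the arm cannot do raises arm.Unreachable and nothing moves.
- arm.sign_off(): hands the job in; it is judged then, once.
Readings, each from a call of its own:
- arm.read_clock(): time.
- arm.read_joint_positions(): joint angles.
- arm.read_joint_velocities(): joint speeds.
- arm.read_tau(): joint torques, N m.
- arm.read_eef_pos(): TCP position.
- arm.read_eef_rot(): TCP orientation.
- arm.read_ft_force(): force on the tool from outside, world axes, zero at the start.
- arm.read_moment(): the same for the moment, N m.
- arm.read_grip_width(): opening from 0.0 (shut) to 1.0 (fully open).
- arm.read_gripper_force(): force on a finger pad.
Only numpy, scipy, OpenCV 4.12 (cv2) and the standard library are available. Lean on these libraries where they do the work, as an engineer would, in place of code of your own. Each camera call takes 0.05 s, during which the arm holds its last target. There are 200 camera calls.

### The job

The aluminium test piece in the bench vise is finished: push the sliding jaw well back so that it is free, lift the piece out, and hold it up to the inspection camera with its bore in the middle of the picture, the bored face square to the lens and about 100 mm from it, long side upright as the camera sees it. The jaw must be open before the piece is lifted; do not knock the camera or stir the oilstone, brush and V block on the bench. Finish holding the piece still in front of the lens: do not put it down or let go.

Things in the scene. Friction and masses are not known exactly. Their poses are not given: they have to be found in the camera images.
- vise: Green bench vise, fixed, origin under it on the bench. x runs level from the moving to the fixed jaw, y level along the jaw faces, z up. Fixed jaw face at x = 91 mm, moving one at x = 90.5 mm minus vise_jaw; faces 100 mm long, centred on y = -1 mm, 48 to 84 mm high (castings behind them to 88). Under the work lie two parallels along y, 96 mm long, tops 54 mm high: keep fingertips above 57 mm.
- vise_jaw (a joint): Sliding jaw, in m: 0 shut, 0.070 fully open; grows as the jaw (and its screw with tommy bar) goes toward the vise's -x. Starts closed on the test piece at about 0.0295. Quick-release vise, nut disengaged: the jaw slides when its face is pushed (friction 5 N) and stays where it is left; the screw need not be turned.
- bore (a point): Middle of the test piece and its bore. z along the bore, y along the 52 mm length, x along the 40 mm width. At the start y is up, z along the vise's x; this point is 80 mm above the vise's origin, up to 10 mm from the middle of the jaws along y. The piece's top 22 mm stand above the jaw faces; its sides 40 mm apart (across x) are free for the fingers, with open gap between the jaws on both sides.
- camera_stand: Inspection camera stand, fixed: magnetic base 64 x 54 x 56 mm, origin under it; upright 14 mm column, 350 mm high, over the origin. A clamp on it carries the camera, which looks toward this body's -x and down.
- lens (a point): Middle of the lens front. Grey camera head 42 x 40 x 40 mm, black ring light 62 mm across, its front level with the lens. It looks along this point's -x; y is level, z up in the picture. Lens height (0.21 to 0.29 m) and downward tilt (0.2 to 0.42 rad) vary; clamped by friction. Show the bore's middle on this axis, 115 mm ahead of the lens (face at 100 mm).
- oilstone: Grey-brown oilstone 25 x 100 x 12 mm lying on the mat; origin under its middle.
- chip_brush: Flat brush with wooden handle, 46 x 192 x 13 mm, lying on the bench; origin under its middle.
- test_piece: Bright aluminium block 40 x 52 x 30 mm, 0.12 to 0.24 kg, one plain bore right through the middle of its two 40 x 52 mm faces, which are alike (either may be shown). Stands on end in the vise with the bored faces against the jaws. Origin: middle of the bored face at the moving jaw, 15 mm from the bore's middle; axes as bore.
- v_block: Small ground steel V block 50 x 44 x 36 mm standing on the mat, V upward; origin under its middle.
Things that resemble listed ones, but are neither listed nor needed, are in the scene too. What is shaped like the test_piece but purple is not meant.

How it is judged:
By the outcome, as a careful person would: the job done as asked, in the order asked, and still so for the second after the job is handed in, while the arm keeps its last pose, push and grip.
It also fails if it takes over 38 s, if anything falls off the work surface, if the arm or the gripper's body presses on something with over 40 N, if the wrist force passes 120 N, or if a joint passes its speed limit or range.

## Working session

There is one attempt and no reset: what is moved stays moved. The work goes in short steps, each a Python script; the robot and the scene stay as the last script left them, time stands still between calls to the robot, and variables do not carry over. Pictures are saved under pics/ and viewed, at most 10 in all, crops included, and the job is handed in when it is done.

```bash
mkdir -p pics; ls; python3 - <<'E'
from plant import arm, viewer
import cv2, pickle
for n in ("scene","top"):
    s=viewer.snapshot(n); pickle.dump(s,open(f"{n}.pkl","wb"))
    print(n,s["fov_y"],s["cx"],s["cy"],s["R"],s["t"])
    im=cv2.resize(s["pixels"][:,:,::-1],(800,600),interpolation=cv2.INTER_CUBIC); cv2.imwrite(f"pics/{n}1.png",im)
print(arm.read_clock())
E
```

```text
pics
scene 43.790315128860776 269.85077691113764 189.35940266410063 [[ 0.58343005 -0.81209485  0.01055158]
 [-0.5796157  -0.42544134 -0.69501461]
 [ 0.56890686  0.39937655 -0.71891818]] [-0.52494646  0.32185186  1.09470917]
top 48.473610821130606 261.524724777809 189.23008173996774 [[ 0.02442503 -0.99953619  0.0181886 ]
 [-0.99722458 -0.02564048 -0.06989784]
 [ 0.07033179 -0.01643086 -0.99738832]] [-0.27727107  0.54384169  1.31528509]
0.1
```

View pics/scene1.png

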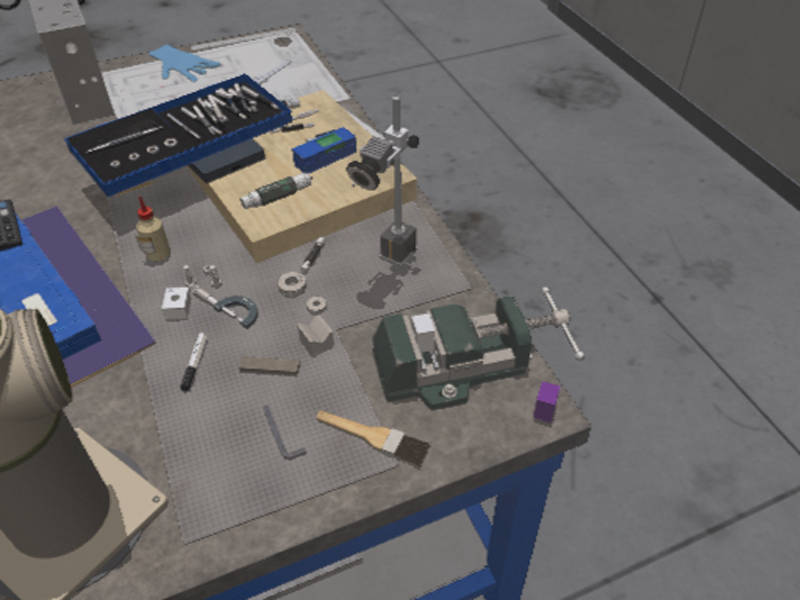

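View pics/top1.png

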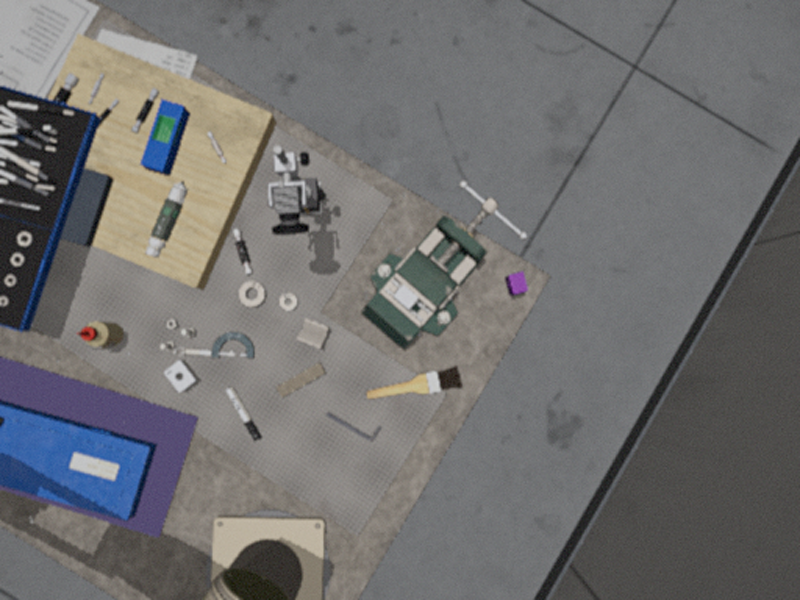

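The scene view shows the vise at about (450,345), its piece top at (424,323), and the camera stand at (397,240) with its ring light at (362,176). In the top view the piece is at (408,296) and the stand at (288,160), its lens ring facing the robot at (290,228). Next I'll zoom in.

```bash
cat > h.py <<'E'
import numpy as np, cv2, pickle
from scipy.spatial.transform import Rotation as Rot
def load(n): return pickle.load(open(n+".pkl","rb"))
def proj(s,X):
    c=np.atleast_2d(X)@s["R"].T+s["t"]; f=192/np.tan(np.radians(s["fov_y"])/2)
    return np.c_[f*c[:,0]/c[:,2]+s["cx"], f*c[:,1]/c[:,2]+s["cy"]]
def ray(s,u,v):
    f=192/np.tan(np.radians(s["fov_y"])/2); R=np.array(s["R"])
    return -R.T@s["t"], R.T@np.array([(u-s["cx"])/f,(v-s["cy"])/f,1])
def atz(s,u,v,z):
    o,d=ray(s,u,v); return o+d*(z-o[2])/d[2]
def crop(s,x,y,w,h,k):
    im=cv2.resize(s["pixels"][y:y+h,x:x+w,::-1],None,fx=k,fy=k,interpolation=cv2.INTER_CUBIC)
    for i in range(0,w,10): cv2.putText(im,str(x+i),(i*k,8),0,.33,(0,255,255),1); cv2.line(im,(i*k,10),(i*k,14),(0,255,255),1)
    for j in range(0,h,10): cv2.putText(im,str(y+j),(0,j*k+4),0,.33,(0,255,255),1)
    return im
E
python3 - <<'E'
from h import *
t,s=load("top"),load("scene")
cv2.imwrite("pics/vt.png",crop(t,226,120,100,110,5)); cv2.imwrite("pics/vs.png",crop(s,232,178,150,90,5))
a=crop(t,160,85,60,75,6); b=crop(s,215,55,62,120,5)
c=np.zeros((600,360+310,3),np.uint8); c[:450,:360]=a; c[:600,360:]=b; cv2.imwrite("pics/cam.png",c)
E
```

```text
(no output)
```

View pics/vt.png

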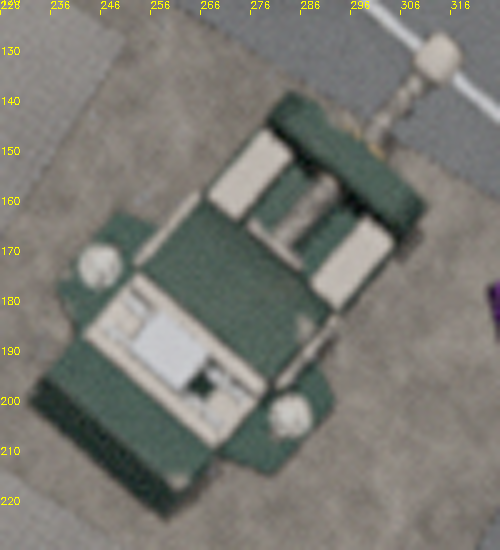

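View pics/vs.png

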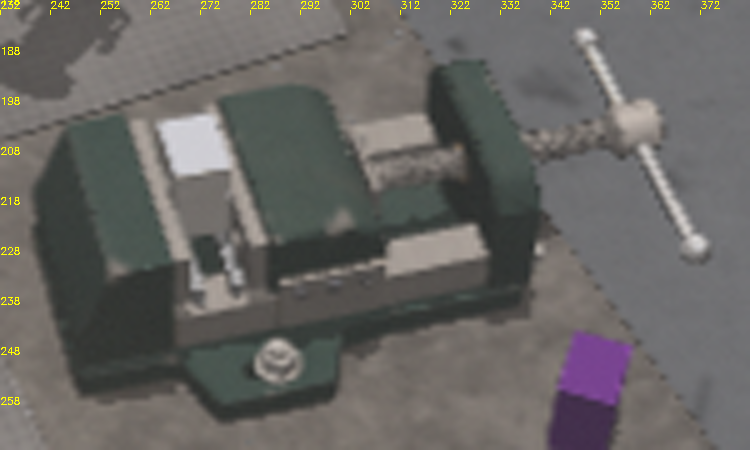

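View pics/cam.png

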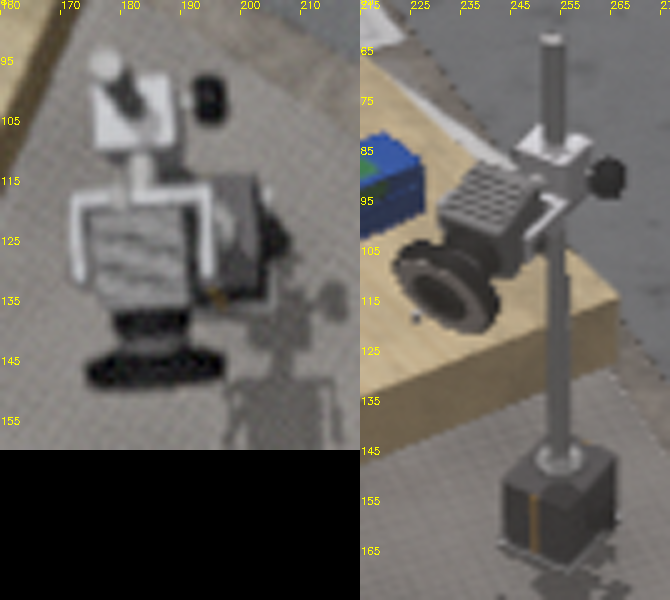

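The vise crops give the piece's top corners: top view (256,182.6), (267.6,190.4), (264,198.4), (252.2,190); scene view (263.4,202), (275,200), (278.4,212), (267.6,214). The camera crops put the ring centre near (232.4,112.4) in the scene view, and the column top at (253.4,62.6) in the scene view and (177.8,95.3) in the top view. I'll fit these and overlay the models to check them.

```bash
cat > fit.py <<'E'
from h import *
from scipy.optimize import least_squares
t,s=load("top"),load("scene")
def R2(a): return np.array([[np.cos(a),-np.sin(a)],[np.sin(a),np.cos(a)]])
# piece: vise x dir = yaw
tc=np.array([(256,182.6),(267.6,190.4),(264,198.4),(252.2,190)]); sc=np.array([(275,200),(278.4,212),(267.6,214),(263.4,202)])
loc=np.array([(-.015,.02),(-.015,-.02),(.015,-.02),(.015,.02)]) # vise x,y; first pair at moving jaw
def piece(p): return np.c_[p[:2]+loc@R2(p[2]).T,np.full(4,.106)]
g=atz(t,*tc.mean(0),.106); print("centre top/scene",g,atz(s,*sc.mean(0),.106))
best=None
for ks in range(4):
  r=least_squares(lambda p:np.r_[(proj(t,piece(p))-tc).ravel(),(proj(s,piece(p))-np.roll(sc,ks,0)).ravel()],[g[0],g[1],-2.4])
  if best is None or r.cost<best.cost: best=r
P=best.x; print("piece",P,best.cost,np.abs(best.fun).max())
# stand
print("coltop",atz(t,177.8,95.3,.35),atz(s,253.4,62.6,.35))
def stand(q):
    x,y,yw,h,ti,d=q
    B=lambda a,b,z: np.r_[np.array([x,y])+R2(yw)@[a,b],z]
    return B
def lens(q,e=0):
    x,y,yw,h,ti,d=q[:6]; L=stand(q[:6])(-d,e,h)
    M=Rot.from_euler("ZY",[yw,-ti]).as_matrix()  # lens x axis back/up, y level, z up
    return L,M
E
python3 - <<'E'
from fit import *
# vise yaw check from casting edge fixed jaw (z=.088) and bed edge
for a,b,z in [((82,333),(215,447),.086),((136,275),(270,385),.086)]:
    A,B=[atz(t,226+u/5,120+v/5,z) for u,v in (a,b)]; d=A-B; print("jaw edge",A,B,np.linalg.norm(d),np.arctan2(d[1],d[0])-np.pi/2)
x,y=(atz(t,177.8,95.3,.35)+atz(s,253.4,62.6,.35))[:2]/2
# lens centre triangulation rough
o1,d1=ray(t,186,147.5);o2,d2=ray(s,232.4,112.4)
k=np.linalg.lstsq(np.c_[d1,-d2],o2-o1,rcond=None)[0];print("lens rough",o1+k[0]*d1,o2+k[1]*d2)
for u,v,z in [(243.6,151.8,.056),(266.4,146,.056),(257.4,157,.056),(257,168.4,0),(243.6,163,0),(266.4,159,0)]: print("base",atz(s,u,v,z))
A=s["pixels"][98:126,217:249,::-1]; B=t["pixels"][134:154,168:204,::-1]
k=12
a=cv2.resize(A,None,fx=k,fy=k,interpolation=cv2.INTER_CUBIC);b=cv2.resize(B,None,fx=k,fy=k,interpolation=cv2.INTER_CUBIC)
c=np.zeros((600,800,3),np.uint8);c[:a.shape[0],:a.shape[1]]=a;c[340:340+b.shape[0],:b.shape[1]]=b
cv2.imwrite("pics/ring.png",np.clip(c[:580,:440].astype(float)*1.8,0,255).astype(np.uint8))
E
```

```text
centre top/scene [ 0.54125294 -0.25762016  0.106     ] [ 0.54123537 -0.26013193  0.106     ]
piece [ 0.5417746  -0.25872252 -0.4333065 ] 410.9165840234003 14.46352971675438
coltop [ 0.74736202 -0.05250963  0.35      ] [ 0.74520781 -0.05366867  0.35      ]
jaw edge [ 0.55246993 -0.20527999  0.086     ] [ 0.48653065 -0.28618858  0.086     ] 0.1043752224234046 -0.6838115731478178
jaw edge [ 0.58806171 -0.23657077  0.086     ] [ 0.52427594 -0.31813475  0.086     ] 0.1035437419615949 -0.6636894150250119
lens rough [ 0.63708761 -0.06164855  0.25841765] [ 0.63882927 -0.06373167  0.25836249]
base [ 0.71120587 -0.03700961  0.056     ]
base [ 0.77373823 -0.07678761  0.056     ]
base [ 0.71718378 -0.08458913  0.056     ]
base [ 0.72385735 -0.07749614  0.        ]
base [ 0.71869333 -0.02913289  0.        ]
base [ 0.77588498 -0.07559977  0.        ]
```

View pics/ring.png

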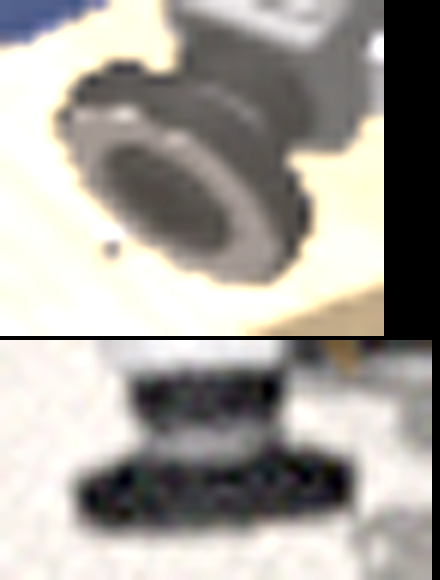

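The ring crop shows the front face's outline clearly: scene-view ellipse centre near (231.7,114), top-view ring ends near (174.3,147.2) and (197.4,146). Next is a full lens fit, with the piece refitted after correcting my y handedness.

```bash
sed -i 's/^loc=.*/loc=np.array([(-.015,-.02),(-.015,.02),(.015,.02),(.015,-.02)])/; s/for ks in range(4)/for ks in (0,)/; s/,-2.4\])/,2.45])/' fit.py
python3 - <<'E'
from fit import *
es=np.array([(70,125),(85,165),(120,215),(170,252),(220,275),(262,282),(130,106),(175,128),(225,168),(265,213),(285,255)])/12+[217,98]
et=np.array([(90,522),(130,530),(200,528),(270,520),(340,510)]);et=np.c_[168+et[:,0]/12,134+(et[:,1]-340)/12]
ext=168+np.array([75,354])/12
ph=np.linspace(0,2*np.pi,721)
def circ(L,yw,ti):
    M=Rot.from_euler("ZY",[yw,-ti]).as_matrix()
    return L+.031*(np.outer(np.cos(ph),M[:,1])+np.outer(np.sin(ph),M[:,2]))
def sd(C,pts):
    c=C.mean(0); D=np.linalg.norm(C[None]-pts[:,None],axis=2); i=D.argmin(1)
    return D.min(1)*np.sign(np.linalg.norm(pts-c,axis=1)-np.linalg.norm(C[i]-c,axis=1))
def f(q,w=1):
    C=circ(q[:3],q[3],q[4]); S=proj(s,C);T=proj(t,C)
    return np.r_[sd(S,es),sd(T,et),(T[:,0].min()-ext[0])*1,(T[:,0].max()-ext[1])*1,
      w*(q[3]-np.arctan2(-.053-q[1],.7463-q[0]))/.01]
for w in (0,1):
    r=least_squares(lambda q:f(q,w),[.638,-.062,.258,.09,.3],x_scale=.01)
    print(w,r.x.round(4),np.round(r.fun,2)); 
np.save("lens.npy",r.x)
o1,d1=ray(s,231.7,114);print("on-axis dir yaw to column",np.arctan2(-.053-r.x[1],.7463-r.x[0]))
E
```

```text
centre top/scene [ 0.54125294 -0.25762016  0.106     ] [ 0.54123537 -0.26013193  0.106     ]
piece [ 0.54147954 -0.25885682  2.51556077] 5.766223021755853 2.050015171944267
coltop [ 0.74736202 -0.05250963  0.35      ] [ 0.74520781 -0.05366867  0.35      ]
0 [ 0.6388 -0.0602  0.252   0.0036  0.3686] [-0.97 -0.39  0.37  0.3  -0.02 -0.33 -0.08  0.1  -0.04 -0.18 -0.4   0.49
  0.5  -0.04 -0.48 -0.22 -0.55  0.4  -0.  ]
1 [ 0.6394 -0.0599  0.2509  0.0617  0.3845] [-1.39 -0.91 -0.01  0.17  0.1  -0.11  0.27  0.19 -0.24 -0.62 -0.9   0.09
  0.23 -0.02 -0.14  0.44 -0.52  0.33 -0.3 ]
on-axis dir yaw to column 0.06475790319702385
```

```bash
cat > ring.py <<'E'
from fit import *
from scipy.ndimage import gaussian_filter
ph=np.linspace(0,2*np.pi,181)
def cont(im,x,y,w,h,thr,keep):
    g=cv2.cvtColor(im["pixels"],cv2.COLOR_RGB2GRAY)[y:y+h,x:x+w]
    k=12; g=cv2.resize(g,None,fx=k,fy=k,interpolation=cv2.INTER_CUBIC)
    cs,_=cv2.findContours((g<thr).astype(np.uint8),cv2.RETR_EXTERNAL,cv2.CHAIN_APPROX_NONE)
    c=max(cs,key=len)[:,0,:].astype(float); c=c[[keep(u,v) for u,v in c]][::6]
    return (c+.5)/k-.5+[x,y], c     # resize maps (u+.5)/k-.5
ks=lambda u,v: 45<u<330 and 55<v<300 and not(u>140 and v<170)
kt=lambda u,v: 60<u<365 and 115<v<205 and not(120<u<295 and v<150)
es,cs_=cont(s,217,98,32,28,115,ks); et,ct_=cont(t,168,134,36,20,62,kt)
def hull(im,q):
    M=Rot.from_euler("ZY",[q[3],-q[4]]).as_matrix()
    C=q[:3]+.031*(np.outer(np.cos(ph),M[:,1])+np.outer(np.sin(ph),M[:,2]))
    return cv2.convexHull(proj(im,np.r_[C,C+M[:,0]*q[5]]).astype(np.float32))
def f(q):
    r=[]
    for im,e in((s,es),(t,et)):
        H=hull(im,q); r+=[cv2.pointPolygonTest(H,(float(u),float(v)),True) for u,v in e]
    return np.array(r)
if __name__=="__main__":
    print(len(es),len(et),cs_.min(0),cs_.max(0),ct_.min(0),ct_.max(0))
    q0=[.639,-.06,.251,.08,.37,.012]
    kw=dict(x_scale=.01,loss="soft_l1",f_scale=.3,diff_step=1e-3)
    r=least_squares(f,q0,**kw); print("free",r.x.round(4),np.sqrt((r.fun**2).mean()),np.sqrt(np.diag(np.linalg.inv(r.jac.T@r.jac)))[:5].round(3))
    for yw in(.03,.06,.085,.11,.14):
        r=least_squares(lambda p:f(np.r_[p[:3],yw,p[3:]]),q0[:3]+q0[4:],**kw); print(yw,r.x.round(4),r.cost.round(3),"col yaw",np.arctan2(-.053-r.x[1],.7463-r.x[0]).round(3))
E
python3 ring.py | tail -7
```

```text
82 66 [54. 58.] [315. 285.] [ 78. 118.] [352. 188.]
free [ 0.6374 -0.0609  0.256   0.0856  0.2809  0.0073] 0.2736163824808695 [0.001 0.001 0.001 0.018 0.018]
0.03 [ 0.6376 -0.0599  0.2553  0.2793  0.0076] 7.113 col yaw 0.064
0.06 [ 0.6375 -0.0605  0.2557  0.2797  0.0075] 4.495 col yaw 0.069
0.085 [ 0.6374 -0.0609  0.256   0.2808  0.0073] 3.615 col yaw 0.072
0.11 [ 0.6374 -0.0611  0.2562  0.2826  0.0071] 4.459 col yaw 0.075
0.14 [ 0.6376 -0.0613  0.2562  0.2875  0.0071] 7.252 col yaw 0.076
```

```bash
python3 - <<'E'
from ring import *
kw=dict(x_scale=.01,loss="soft_l1",f_scale=.3,diff_step=1e-3)
rows=[]
for im,(x,y,w,h) in((s,(217,98,32,28)),(t,(168,134,32,20))):
    row=[]
    for ti in(.28,.38):
        r=least_squares(lambda p:f(np.r_[p[:3],.083,ti,p[3]]),[.638,-.06,.254,.01],**kw)
        q=np.r_[r.x[:3],.083,ti,r.x[3]]; print(q.round(4),r.cost) if im is s else 0
        k=12; A=cv2.resize(im["pixels"][y:y+h,x:x+w,::-1],None,fx=k,fy=k,interpolation=cv2.INTER_CUBIC)
        A=np.clip(A*1.6,0,255).astype(np.uint8)
        M=Rot.from_euler("ZY",[q[3],-q[4]]).as_matrix()
        for rad,off,col in((.031,0,(0,0,255)),(.031,q[5],(0,200,0)),(.0,0,(255,0,255))):
            C=q[:3]+rad*(np.outer(np.cos(ph),M[:,1])+np.outer(np.sin(ph),M[:,2]))+M[:,0]*off
            p=(proj(im,C)-[x,y]+.5)*k-.5; cv2.polylines(A,[p.astype(np.int32)],True,col,1 if rad else 5)
        row.append(A)
    rows.append(np.hstack(row))
cv2.imwrite("pics/ov.png",np.vstack(rows))
E
```

```text
centre top/scene [ 0.54125294 -0.25762016  0.106     ] [ 0.54123537 -0.26013193  0.106     ]
piece [ 0.54147954 -0.25885682  2.51556077] 5.766223021755853 2.050015171944267
coltop [ 0.74736202 -0.05250963  0.35      ] [ 0.74520781 -0.05366867  0.35      ]
[ 0.6374 -0.0608  0.256   0.083   0.28    0.0073] 3.623415744617377
[ 0.6405 -0.0575  0.2504  0.083   0.38    0.0097] 11.826140448375135
```

View pics/ov.png

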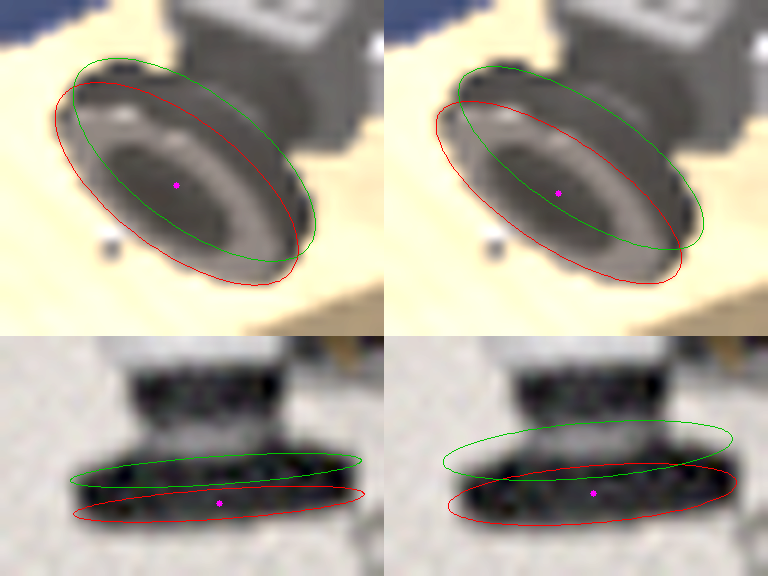

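```bash
cat > fit2.py <<'E'
from ring import *
fc=(np.array([(90,104),(130,107),(180,131),(230,174),(268,222),(282,258)])+.5)/12-.5+[217,98]
fl=(np.array([(72,135),(95,180),(130,222),(175,255),(220,276),(255,281)])+.5)/12-.5+[217,98]
kw=dict(x_scale=.01,loss="soft_l1",f_scale=.3,diff_step=1e-3)
def unpack(p): return np.array([p[0],p[1],p[2],p[3],p[4],p[5]]),p[6],p[7:9]*100,p[9:11]*100
def g(p):
    q,rf,ds,dt=unpack(p); r=[]
    M=Rot.from_euler("ZY",[q[3],-q[4]]).as_matrix()
    for im,e,d in((s,es,ds),(t,et,dt)):
        H=hull(im,q)+d.astype(np.float32); r+=[cv2.pointPolygonTest(H,(float(u),float(v)),True) for u,v in e]
    F=(proj(s,q[:3]+rf*(np.outer(np.cos(ph),M[:,1])+np.outer(np.sin(ph),M[:,2])))+ds).astype(np.float32)
    r+=[2*cv2.pointPolygonTest(F,(float(u),float(v)),True) for u,v in np.r_[fc,fl]]
    yc=np.arctan2(-.053-q[1],.7463-q[0])
    return np.r_[r,ds/.15,dt/.15,(q[3]-yc)/.005]
p0=np.r_[.639,-.06,.253,.083,.33,.01,.029,0,0,0,0]
if __name__=="__main__":
    r=least_squares(g,p0,**kw); print(r.x.round(4),r.cost)
    np.save("p2.npy",r.x)
    for ti in(.24,.28,.31,.34,.38,.41):
        r=least_squares(lambda p:g(np.r_[p[:4],ti,p[4:]]),np.delete(p0,4),**kw); print(ti,r.x.round(4),r.cost.round(3))
E
python3 fit2.py | tail -7
```

```text
0.000e+00  1.000e-04  0.000e+00  0.000e+00] 7.184
0.34 [ 6.394e-01 -5.830e-02  2.520e-01  5.040e-02  8.900e-03  2.800e-02
 -1.000e-04 -0.000e+00  0.000e+00  0.000e+00] 9.38
0.38 [ 0.6408 -0.0575  0.2502  0.0434  0.0108  0.0293 -0.0027  0.      0.
  0.    ] 13.466
0.41 [ 6.418e-01 -5.730e-02  2.489e-01  4.110e-02  1.200e-02  3.020e-02
 -5.800e-03  1.000e-04  0.000e+00  0.000e+00] 16.945
```

```bash
sed -i 's/p\[7:9\]\*100,p\[9:11\]\*100/(p[7:9]-.1)*50,(p[9:11]-.1)*50/; s/,.029,0,0,0,0\]/,.029,.1,.1,.1,.1]/; s#ds/.15,dt/.15#ds/.4,dt/.4#' fit2.py
sed -i '1a np.set_printoptions(suppress=True,linewidth=200)' fit2.py; python3 fit2.py | tail -7
```

```text
[ 0.6377 -0.0608  0.2551  0.0723  0.2861  0.0076  0.0268  0.0983  0.0995  0.0996  0.0999] 6.231798685689559
0.24 [ 0.6369 -0.0613  0.2562  0.0757  0.0076  0.0264  0.1006  0.0974  0.1005  0.1026] 8.973
0.28 [ 0.6375 -0.0609  0.2553  0.0728  0.0076  0.0267  0.0988  0.0994  0.0996  0.1001] 6.28
0.31 [ 0.6383 -0.0605  0.2543  0.0704  0.0074  0.027   0.0958  0.0999  0.0995  0.1   ] 6.955
0.34 [ 0.6393 -0.0592  0.2526  0.0587  0.0087  0.0279  0.0955  0.1002  0.0993  0.0998] 9.316
0.38 [ 0.6409 -0.058   0.2503  0.0473  0.011   0.0293  0.0903  0.0998  0.1014  0.0999] 13.008
0.41 [ 0.6419 -0.0579  0.249   0.0465  0.012   0.0301  0.0838  0.0995  0.103   0.0997] 16.009
```

The lens fit gives position ≈ (0.638, −0.061, 0.255), yaw ≈ 0.08 and tilt ≈ 0.29, consistent with the column direction and the given ranges. The piece is at (0.541, −0.259), agreeing with the jaw midline to 1.5 mm. The plan is to straddle the piece with the fingers partly open, push the jaw back with both, return, and grip.

```bash
cat > geo.py <<'E'
import numpy as np
from scipy.spatial.transform import Rotation as Rot
P=np.array([.5411,-.2592]); yw=2.47
vx=np.array([np.cos(yw),np.sin(yw)]); vy=np.array([-vx[1],vx[0]])
def eul(y,z): return Rot.from_matrix(np.c_[np.cross(y,z),y,z]).as_euler("xyz")
def downs(): return [eul(np.r_[k*vy,0],np.array([0,0,-1.])) for k in(1,-1)]
L=np.array([.6378,-.0607,.2547]); lyaw,tilt=.08,.295
M=Rot.from_euler("ZY",[lyaw,-tilt]).as_matrix()
bore=L-.115*M[:,0]
def holds(): return [eul(k*M[:,1],-M[:,2]) for k in(1,-1)]
def at(dx,z,dy=0): return np.r_[P+dx*vx+dy*vy,z]
E
python3 - <<'E'
from geo import *
from plant import arm,viewer
import pickle
for o in downs(): print("down",o,arm.inverse_kinematics(at(0,.061),o))
for o in holds(): print("hold",o,arm.inverse_kinematics(bore-.019*M[:,2],o),arm.inverse_kinematics(bore-.08*M[:,0]-.019*M[:,2],o))
print(M,bore)
E
```

```text
down [ 3.14159265  0.         -0.67159265] [-5.32166954e-01  2.56828423e-01  1.64205263e+00 -4.44089210e-16
  1.24271160e+00  1.71022203e+00]
down [-3.14159265  0.          2.47      ] [-5.32166954e-01  2.56828423e-01  1.64205263e+00 -8.88178420e-16
  1.24271160e+00 -1.43137063e+00]
hold [-3.14159265  0.295      -3.06159265] [-0.30041058 -0.32795316  1.9744769   0.11511434  1.22221079 -1.97569954] [-0.38026643 -0.5572385   2.18022296  0.1362576   1.25556104 -2.05620875]
hold [ 3.14159265 -0.295       0.08      ] [-0.30041058 -0.32795316  1.9744769   0.11511434  1.22221079  1.16589312] [-0.38026643 -0.5572385   2.18022296  0.1362576   1.25556104  1.0853839 ]
[[ 0.95374201 -0.07991469 -0.28980998]
 [ 0.07646255  0.99680171 -0.02323439]
 [ 0.29073985  0.          0.95680214]] [ 0.52811967 -0.06949319  0.22126492]
```

```bash
python3 - <<'E'
from geo import *
from plant import arm,viewer
import pickle
o=downs()[0]
arm.goto([.25,.33,.30],arm.read_eef_rot())
arm.goto([.38,-.16,.28],o)
arm.gripper_to(58/93)
arm.goto(at(0,.16),o)
print(arm.read_clock(),arm.read_eef_pos(),arm.read_grip_width(),arm.read_joint_positions())
from h import *
s=viewer.snapshot("top"); pickle.dump(s,open("top2.pkl","wb")); s2=viewer.snapshot("scene"); pickle.dump(s2,open("scene2.pkl","wb"))
a=crop(s,226,120,90,110,4);b=crop(s2,212,128,110,120,4)
c=np.zeros((480,800,3),np.uint8);c[:440,:360]=a;c[:,360:]=b
cv2.imwrite("pics/over.png",c)
E
```

```text
4.5667 [ 0.54097188 -0.25907939  0.16069584] 0.6216112076934769 [-5.32118783e-01  1.62561414e-01  1.55930122e+00  2.71617664e-05
  1.41958196e+00  1.71024560e+00]
```

View pics/over.png

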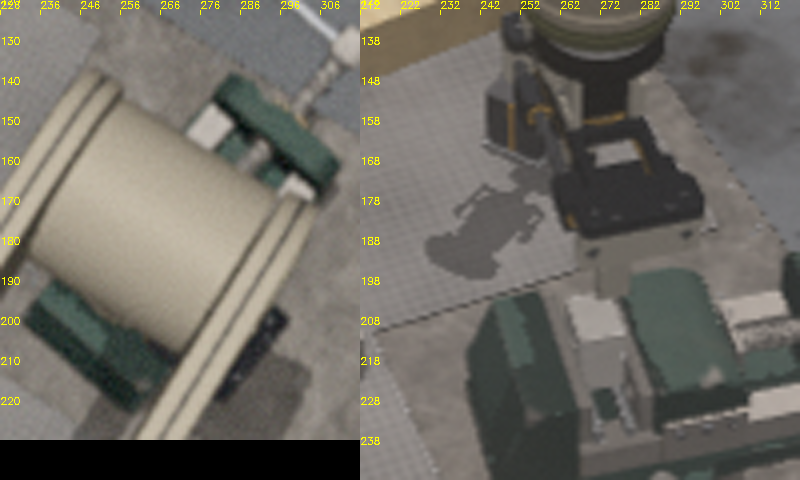

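The gripper sits squarely over the vise and piece (piece top around (272,206) in the scene view), with its body parallel to the jaws. I'll descend in steps with force checks, then push.

```bash
python3 - <<'E'
from geo import *
from plant import arm
f0=np.array(arm.read_ft_force())
def F(): return np.array(arm.read_ft_force())-f0
for z in(.11,.085,.062):
    arm.line_to(at(0,z),v=.1); f=F(); print(z,f.round(1))
    if np.linalg.norm(f)>8: break
else:
    for dx in(-.006,-.012,-.02,-.03,-.04,-.0435):
        arm.line_to(at(dx,.062),v=.06); f=F(); print(dx,f.round(1),(f[:2]@vx).round(1),np.array(arm.read_eef_pos()).round(4))
        if np.linalg.norm(f)>30: break
print(arm.read_clock())
E
```

```text
0.11 [ 0.   0.8 -0.4]
0.085 [-0.1  1.   0.1]
0.062 [-0.7  0.5  0.2]
-0.006 [ 0.5 -0.   0.2] -0.4 [ 0.5464 -0.2634  0.0627]
-0.012 [-0.6  0.6  1.2] 0.9 [ 0.5508 -0.2669  0.0622]
-0.02 [0.  1.  0.9] 0.6 [ 0.5569 -0.2718  0.062 ]
-0.03 [-0.4 -0.2  0.3] 0.2 [ 0.5648 -0.278   0.062 ]
-0.04 [0.  0.  0.1] -0.0 [ 0.5726 -0.2842  0.062 ]
-0.0435 [-1.9  2.5  1.4] 3.0 [ 0.575  -0.2861  0.0619]
7.7667
```

```bash
python3 - <<'E'
from geo import *
from plant import arm,viewer
import pickle
from h import crop,cv2
arm.line_to(at(0,.062),v=.1)
arm.gripper_to(0.0); arm.pause(.2)
print(arm.read_grip_width()*93,arm.read_gripper_force(),np.round(arm.read_ft_force(),1),arm.read_eef_pos(),arm.read_clock())
s2=viewer.snapshot("scene"); pickle.dump(s2,open("scene3.pkl","wb"))
cv2.imwrite("pics/grip.png",crop(s2,225,150,150,115,5))
E
```

```text
40.06036123093016 30.001072883605957 [ 4.4 -0.5 -1.4] [ 0.5416729  -0.25944     0.06224192] 8.9917
```

View pics/grip.png

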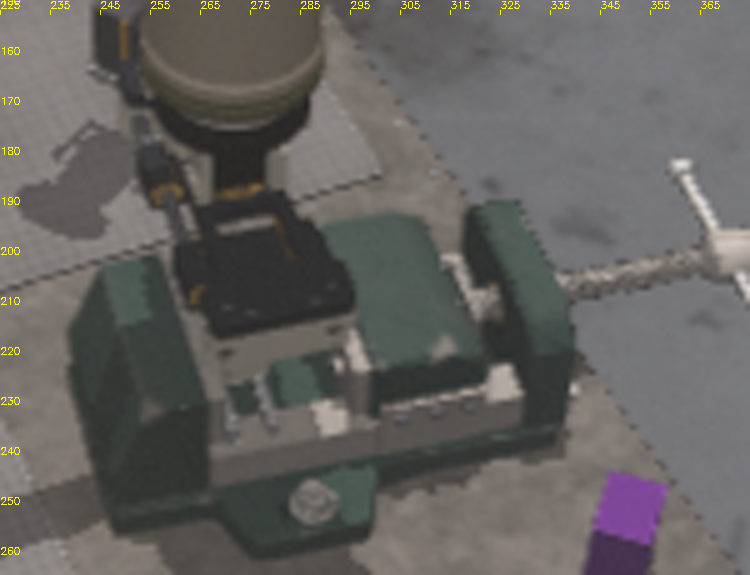

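The jaw is well back, with its face about 35 mm clear of the piece, and the grip width of 40.06 mm matches the piece. Now I'll lift and carry it to the lens.

```bash
python3 - <<'E'
from geo import *
from plant import arm,viewer
import pickle
from h import crop,cv2,proj
p=np.array(arm.read_eef_pos()); 
arm.line_to(p+[0,0,.03],v=.08); print(arm.read_grip_width()*93,np.round(arm.read_ft_force(),1))
arm.line_to([p[0],p[1],.22],v=.2)
o=holds()[1]; g=bore-.0178*M[:,2]
arm.goto(g-.09*M[:,0],o); arm.pause(.2)
arm.line_to(g,v=.08); arm.pause(.5)
print(arm.read_grip_width()*93,np.array(arm.read_eef_pos())-g,np.round(arm.read_eef_rot()-o,4),arm.read_clock())
t=viewer.snapshot("top"); s=viewer.snapshot("scene")
pickle.dump(t,open("top4.pkl","wb"));pickle.dump(s,open("scene4.pkl","wb"))
for n,im in(("t",t),("s",s)): print(n,proj(im,bore),proj(im,L))
c=np.zeros((600,800,3),np.uint8)
c[:600,:400]=crop(s,195,75,67,100,6)[:600,:400]; c[:,400:]=crop(t,155,100,67,100,6)[:600,:400]
cv2.imwrite("pics/hold.png",np.clip(c*1.4,0,255).astype(np.uint8))
E
```

```text
39.91031525508165 [ 0.7 -0.7  3.1]
40.1360624879864 [-1.0409195e-05 -2.7234592e-05  6.8808489e-05] [-0.0001 -0.0001 -0.    ] 13.2417
t [[189.66349125 190.54907884]] [[185.87071977 147.45812753]]
s [[207.36124973 146.47364809]] [[231.31258386 113.30836062]]
```

View pics/hold.png

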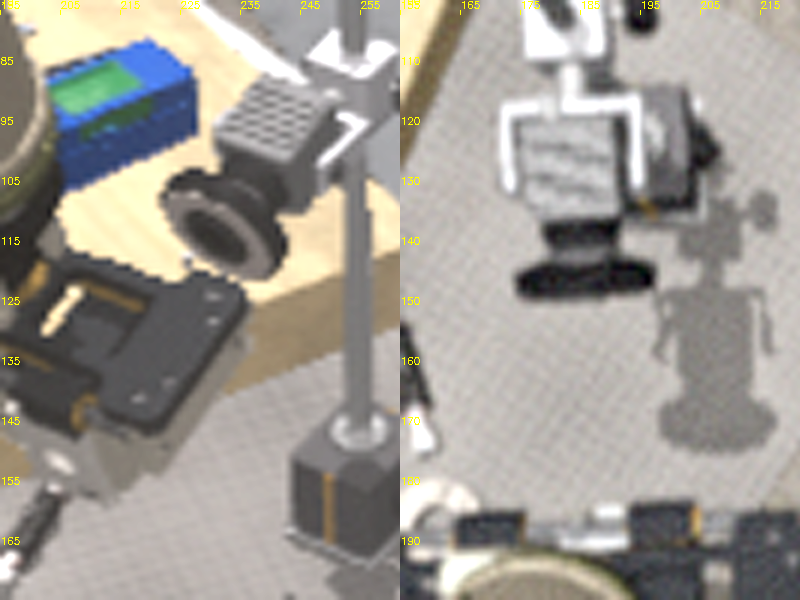

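```bash
python3 - <<'E'
from geo import *
from h import load,proj,cv2
s=load("scene")
for ti in(.2,.25,.295,.34,.38,.42):
    m=Rot.from_euler("ZY",[.08,-ti]).as_matrix()
    o=[]
    for c in(0,2,1):
        a=L+.05*m[:,0]+.02*m[:,2]; d=proj(s,np.array([a-.02*m[:,c],a+.02*m[:,c]])); v=d[1]-d[0]; o.append(np.degrees(np.arctan2(v[1],v[0])).round(1))
    print(ti,"axis,z,y img angles",o)
# head edges measured by structure: gradient orientation histogram on head top/sides
g=cv2.GaussianBlur(cv2.cvtColor(s["pixels"],cv2.COLOR_RGB2GRAY),(0,0),.8).astype(float)
gx=cv2.Sobel(g,6,1,0);gy=cv2.Sobel(g,6,0,1); sl=np.s_[84:112,228:252]
m=np.hypot(gx,gy)[sl]; a=np.degrees(np.arctan2(gy,gx)[sl]+np.pi/2)%180
h,_=np.histogram(a,36,(0,180),weights=m); print(dict(zip(range(0,180,5),h.astype(int))))
E
```

```text
0.2 axis,z,y img angles [np.float64(-50.5), np.float64(-101.2), np.float64(-159.7)]
0.25 axis,z,y img angles [np.float64(-52.4), np.float64(-103.9), np.float64(-159.7)]
0.295 axis,z,y img angles [np.float64(-54.0), np.float64(-106.5), np.float64(-159.7)]
0.34 axis,z,y img angles [np.float64(-55.5), np.float64(-109.2), np.float64(-159.7)]
0.38 axis,z,y img angles [np.float64(-56.8), np.float64(-111.9), np.float64(-159.8)]
0.42 axis,z,y img angles [np.float64(-58.1), np.float64(-114.7), np.float64(-159.8)]
{0: np.int64(795), 5: np.int64(2668), 10: np.int64(2568), 15: np.int64(3267), 20: np.int64(3053), 25: np.int64(1379), 30: np.int64(1984), 35: np.int64(699), 40: np.int64(1399), 45: np.int64(1381), 50: np.int64(983), 55: np.int64(925), 60: np.int64(1257), 65: np.int64(787), 70: np.int64(727), 75: np.int64(1299), 80: np.int64(1353), 85: np.int64(2565), 90: np.int64(2601), 95: np.int64(608), 100: np.int64(1044), 105: np.int64(837), 110: np.int64(810), 115: np.int64(897), 120: np.int64(2769), 125: np.int64(3628), 130: np.int64(4297), 135: np.int64(2628), 140: np.int64(2028), 145: np.int64(1352), 150: np.int64(905), 155: np.int64(1100), 160: np.int64(1712), 165: np.int64(989), 170: np.int64(1405), 175: np.int64(1386)}
```

The head's axis edges in the scene view run at about −50 to −52°, which supports a tilt at the lower end (about 0.27), and the ring silhouette fit gave 0.28. I'll make that small correction, let it settle and hand in.

```bash
sed -i 's/^L=.*/L=np.array([.6375,-.0608,.2555]); lyaw,tilt=.08,.275/' geo.py; python3 - <<'E'
from geo import *
from plant import arm
g=bore-.0178*M[:,2]
arm.line_to(g,holds()[1],v=.02); arm.pause(1.0)
print(np.array(arm.read_eef_pos())-g,arm.read_grip_width()*93,arm.read_gripper_force(),np.abs(arm.read_joint_velocities()).max(),arm.read_clock())
print(arm.sign_off())
E
```

```text
[ 4.15542593e-06 -6.00717703e-06 -1.92948916e-05] 39.983053276808654 29.999729096889496 0.0014492740448418752 14.65
the job is handed in; nothing more can be done
None
```

I pushed the vise jaw well back, lifted the piece out and handed the job in at 14.7 s with it held still at the lens pose I worked out from the images; the gripper hid the piece there, so I never saw its alignment, and camera tilt (about 0.28 rad) is the least certain part.

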